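# Load the vial rack into the sampler and latch its tray

### The arm

A 6-joint arm with a two-finger parallel gripper is mounted at the origin on a cart in front of the work surface, level with it; the furniture and walls round the work are solid. World frame = base frame: x ahead of the robot, y to its left, z up, the work surface at z = 0. Lengths are in mm, angles in degrees, forces in N, time in s.
With the tool pointing down it reaches from about 300 to 850 mm from the base axis. Payload 4.2 kg.
Tool frame: the origin (TCP) lies between the finger pads; the fingertips stand 19 mm ahead of it and the grasp point (between the pads) is the TCP (env.tips_ahead is the distance from the TCP to the fingertips, in mm); z points along the fingers, y is the direction in which the jaws open and shut (so a half turn about z gives the same grasp; the last joint's range is limited). The gripper opens to 91 mm and grips with 3 to 60 N. Pads are 32 mm wide; open, the fingers measure 118 mm over their backs; the gripper's body (76 mm by 178 mm) begins 60 mm behind the grasp point.
Start: joints at [75.917, 18.312, 89.639, -0, 72.044, -1.146], TCP at [128.736, 560.42, 209.676] pointing down, gripper open.
Joint ranges: [-177.97, 177.97], [-48.28, 115.42], [12.27, 149.76], [-77.06, 257.06], [2.81, 150.46], [-146.56, 146.56]. Speed limits (degrees/s): [147.25, 147.25, 180, 180, 180, 180].

### API

Orientations are given as [roll, pitch, yaw] about the fixed x, y, z axes, in that order (R = Rz(yaw) Ry(pitch) Rx(roll)).
In Python, from workcell import telemetry, viewer, job_done, env gives the robot as it stands. The module is installed in compiled form; this text tells all that it offers.
- The arm moves only by the shell command python3 -m jog 'ROWS' [FORCE]. ROWS is JSON, a list of rows, each a list of 3 entries, a list of its own where there are three numbers: the shift along the tool's x, y, z in cm, then the turn about the tool's z in degrees, then the opening, from 0 (shut) to 1 (fully open). A call has 1 to 10 rows; each row shifts and turns the pose as measured when the row begins, along the tool's axes as they then stand; what a row does not reach is not made up. A row lasts 1/8 s, in which the tool goes at most 62.5 mm and 10.7 degrees, less where a joint would pass 70% of its speed; a pose out of reach is approached as far as the arm can. A call is refused whole if a number of a shift passes 6.25 or a number of a turn 10.7, either way. A call with a gripper value outside its range is refused whole. The fingers move at their own pace and stop on an object; FORCE is the grip in N (left out, the last holds). Time passes only in rows, so rows that do not move let the fingers close. It gives the time, the measured TCP pose, the force and the opening at its end, in the units of the state.
- telemetry.state(): the state, without advancing time (a new reading comes with each control period).
- viewer.grab_frame(name): name is "side" or "top" or "wrist"; returns a dict with "color" (384x512x3 uint8, red, green, blue), "K" (3x3 intrinsics, pixels), "rvec" (rotation vector, rad) and "tvec" (3), from world to camera coordinates, as OpenCV has them. Camera axes: x right, y down, z forward; pixel columns grow to the right and rows downward; lengths in mm; the calibration is good to about 2 mm. A picture is of the moment at which its call begins. There is no depth.
- job_done(): hands the job in, once; it reports no verdict.
The state is a dict: "time_s": time; "qpos": joint angles; "qvel": joint speeds; "effort": joint torques, N m; "ee_pos": TCP position; "ee_rot": TCP orientation; "force": force on the tool from outside, world axes, zero at the start; "torque": the same for the moment, N m; "gripper_width": finger opening in mm.
Only numpy, scipy, OpenCV 4.12 (cv2) and the standard library are available. Lean on these libraries where they do the work, as an engineer would, in place of code of your own. Each camera call takes 0.05 s, during which the arm holds its last target. There are 200 camera calls.

### The job

Set the rack of vials squarely down into the well of the sampler's open tray, without dropping or tipping it. Then push the tray in by its thumb pad until its push-push catch takes hold, let go and make sure that it stays in with the rack aboard; press only as hard as the catch needs, never ramming the sampler (20 N at most). Leave the syringe box and the carton where they are.

Things in the scene. Friction and masses are not known exactly. Their poses are not given: they have to be found in the camera images.
- vial_rack: blue rack, 60 (its x) x 118 (its y) mm, body 22 mm high, five small vials fixed in it up to 40 mm; about 0.09 kg. Origin at the centre of its underside, z up. Grasp it across its 60 mm width, at mid-length, by the 22 mm high body. It may lie on either side of the sampler.
- sampler: fixed white vial sampler: low box 120 mm wide, 200 deep, 72 high (94 at its rear hood, which begins 115 mm behind the front face). Origin on the worktop below the middle of its front face; x points into it (the way the tray goes in), y left, z up. Its mouth, 98 mm wide and 64 high, takes tray and rack. Pushing any part of it or its tray with over 20 N counts as ramming.
- sample_tray (a joint): travel of the tray in m: 0 fully out, grows as it is pushed in; starts at 0 to 0.015. It runs freely (1 N, plus 12 N per m/s). Where its catch holds is not known beforehand (the catch is slotted for adjustment): it rests latched at some value R from 0.151 to 0.171. From R - 0.026 on a spring ejector resists, 2.5 N rising by 0.17 N per mm.
- sampler_mouth (a point): middle of the mouth on the front face, 34 mm above the worktop; axes as the sampler's. Behind it is the push-push catch: the tray must go 7 to 8 mm deeper than R, against 9 to 10 N in all, to latch; from R + 8.5 mm a rubber stop adds 6 N per mm. Let go, it comes back to R and is held. Pushed too little, it is thrown out 26 mm or more; pushed fully again once latched, it is released.
- tray_well (a point): centre of the floor of the tray's rack well, 16 mm above the worktop; moves with the tray, x into the sampler. The rack goes in with its long side along x, either way round. Well: x from -62.5 (front plate, 44 mm high) to +63.5 mm (14 mm lip), 64 mm wide between four corner lips 13 mm high, 20 mm long, flared at the top; 2 mm free each side. The middle 80 mm of each side is open for fingers.
- tray_pad (a point): centre of the front face of the smooth black thumb pad, 52 mm wide, 22 mm high, standing 35 mm out from the tray's front plate, 34 mm above the worktop; moves with the tray. x points into the sampler: push along it. Even with the tray fully in, the pad stands 5 mm or more out in front of the sampler.
- syringe_box: slim blue and grey box, 40 x 165 x 22 mm (long along its y), loose on the worktop beside the tray; leave it. Origin at the centre of its underside.
- septa_carton: small white and green carton, 42 x 74 x 48 mm, loose, left of the sampler; leave it. Origin at the centre of its underside.
Not all that is in view belongs to the job. Of the things that look like the vial_rack, take the one that is farthest to the robot's right at the start.

How it is judged (in metres and radians):
On the way, in this order (a step that is already met when the one before it is completed fails the run):
1. the rack stands down in the well of the open tray, let go (value of joint sample_tray below 0.06 m and x of vial_rack in the frame of tray_well between -0.0065 and 0.0075 m and y of vial_rack in the frame of tray_well between -0.0045 and 0.0045 m and z of vial_rack in the frame of tray_well below 0.003 m and angle between vial_rack's own z axis and vertical below 0.05 rad and contact force between the fingers and vial_rack below 0.1 N), for 0.2 s.
2. the tray with the rack is pushed in to where the catch can hold it (value of joint sample_tray above 0.148 m and horizontal distance between vial_rack and tray_well below 0.009 m), for 0.1 s.
At the end, for the whole second after the job is handed in: The tray, let go and at rest, is held in by its catch (travel over 0.148 m; an unlatched tray is thrown out to less than 0.146 m), and the rack stands level on the floor of its well (within 3 mm in height, inside the well's lips) (value of joint sample_tray above 0.148 m and velocity of joint sample_tray between -0.005 and 0.005 m/s and x of vial_rack in the frame of tray_well between -0.0065 and 0.0075 m and y of vial_rack in the frame of tray_well between -0.0045 and 0.0045 m and z of vial_rack in the frame of tray_well below 0.003 m and angle between vial_rack's own z axis and vertical below 0.05 rad and contact force between each of the arm, the fingers and sampler below 0.1 N); the robot touches nothing.
It fails at once if the robot pushes the sampler or its tray with more than 20 N (contact force between any of the fingers, the arm and sampler above 20 N).
It fails at once if the rack is tipped by more than 20 degrees (angle between vial_rack's own z axis and vertical above 0.35 rad).
It fails at once if the rack is dropped (falls free by more than about 2 cm) (linear speed of vial_rack above 0.6 m/s and contact force between the fingers and vial_rack below 0.1 N).
It fails at once if the syringe box or the carton is shifted by more than 2 cm (distance of any of syringe_box, septa_carton from where it was at the start of the episode above 0.02 m).
It also fails if it takes over 64 s, if anything falls off the work surface, if the arm or the gripper's body presses on something with over 40 N, if the wrist force passes 120 N, or if a joint passes its speed limit or range.

## Working session

There is one attempt and no reset: what is moved stays moved. The work goes in short steps, Python scripts to look and compute and a shell command to move; the robot and the scene stay as the last step left them, time stands still between calls to the robot, and variables do not carry over. Pictures are saved under pics/ and viewed, about 8 in all and at most 12, crops included, and the job is handed in when it is done.

```bash
mkdir -p pics; cat > h.py <<'E'
import numpy as np, cv2
from workcell import telemetry, viewer, env
def grab(n,save=None):
    f=viewer.grab_frame(n)
    if save: cv2.imwrite('pics/'+save,cv2.cvtColor(f['color'],cv2.COLOR_RGB2BGR))
    return f
def ray(f,u,v,z):
    R=cv2.Rodrigues(np.array(f['rvec'],float))[0];t=np.array(f['tvec'],float).ravel()
    c=-R.T@t; d=R.T@np.linalg.inv(f['K'])@np.array([u,v,1.])
    return c+d*(z-c[2])/d[2]
def proj(f,P):
    return cv2.projectPoints(np.array(P,float).reshape(-1,3),np.array(f['rvec'],float),np.array(f['tvec'],float),np.array(f['K'],float),None)[0].reshape(-1,2)
E
python3 - <<'E'
from h import *
import pickle
a=grab('top');b=grab('side');pickle.dump((a,b),open('f0.pkl','wb'))
im=np.hstack([a['color'],b['color']])[...,::-1]
cv2.imwrite('pics/top0.png',cv2.resize(a['color'][...,::-1],(800,600),interpolation=cv2.INTER_CUBIC))
cv2.imwrite('pics/side0.png',b['color'][...,::-1])
for f in (a,b):
    R=cv2.Rodrigues(np.array(f['rvec'],float))[0];print(-R.T@np.array(f['tvec']).ravel(),R[2],f['K'][0,0])
print(telemetry.state())
E
```

```text
[ 309.72612194   42.38289375 1339.21569424] [ 0.17721128 -0.00257453 -0.98416946] 405.60755562361015
[1065.36441653  166.88937541 1021.43649858] [-0.458147   -0.11074126 -0.88195108] 384.2803647798277
{'time_s': 0.1, 'qpos': array([ 7.59159841e+01,  1.83484515e+01,  8.97012871e+01,  1.26102213e-03,
        7.20421472e+01, -1.14567454e+00]), 'qvel': array([ 0.05648476, -0.03364763, -0.20744751, -0.00801394,  0.06877299,
       -0.11127015]), 'effort': array([ 2.80999620e-04, -4.13337278e+01, -2.32509470e+01,  7.28666992e-02,
        4.19552845e-02, -7.07574509e-05]), 'ee_pos': array([128.62097023, 559.95418994, 208.88692274]), 'ee_rot': array([-1.79908157e+02, -3.03593136e-03,  1.67061266e+02]), 'force': array([-0.7997475 ,  0.23890373, -0.00711314]), 'torque': array([ 0.00264082,  0.04293911, -0.04580487]), 'gripper_width': 91.16110886112625}
```

View pics/top0.png

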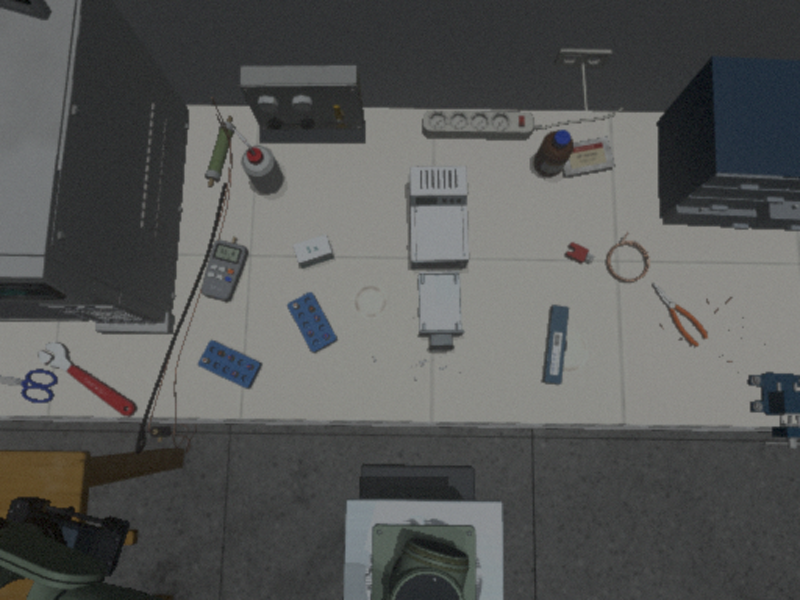

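View pics/side0.png

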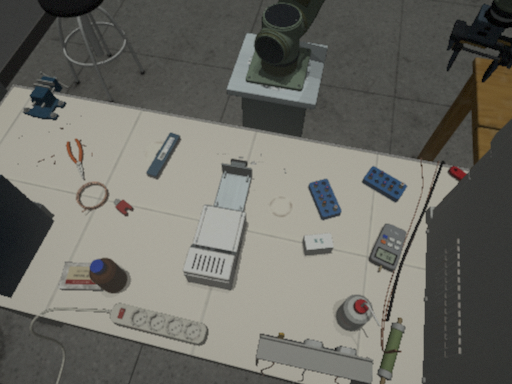

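Top view (800x600): the right-hand of the two racks is at (312,321), the sampler front at about (440,262), the tray at (440,303) with its pad at (440,341), the syringe box at (556,344) and the carton at (314,250). I'll measure these next.

```bash
cat >> h.py <<'E'
def rect(f,z,x0,x1,y0,y1,s):
    # rectified plane image, up=+x, left=+y, s px/mm
    C=[(x1,y1),(x1,y0),(x0,y0),(x0,y1)]
    src=proj(f,[(x,y,z) for x,y in C]).astype(np.float32)
    w,h=int((y1-y0)*s),int((x1-x0)*s)
    H=cv2.getPerspectiveTransform(src,np.float32([(0,0),(w,0),(w,h),(0,h)]))
    return cv2.warpPerspective(f['color'],H,(w,h),flags=cv2.INTER_CUBIC)
def blue(f):
    hsv=cv2.cvtColor(f['color'],cv2.COLOR_RGB2HSV)
    return cv2.inRange(hsv,(100,110,40),(125,255,255))
E
python3 - <<'E'
from h import *
import pickle
a,b=pickle.load(open('f0.pkl','rb'))
for n,f in (('top',a),('side',b)):
    m=cv2.morphologyEx(blue(f),cv2.MORPH_CLOSE,np.ones((5,5)))
    for c in cv2.findContours(m,0,1)[0]:
        if cv2.contourArea(c)<200: continue
        for z in (11,22):
            p=np.array([ray(f,u,v,z)[:2] for u,v in c[:,0]],np.float32)
            print(n,z,np.round(np.hstack([x if np.ndim(x) else [x] for x in cv2.minAreaRect(p)]),1))
r1=rect(a,30,300,640,-130,130,2.2); r2=rect(b,30,300,640,-130,130,2.2)
k=np.hstack([r1,r2]); k=cv2.resize(k,None,fx=.7,fy=.7)
print(k.shape,r1.shape);k=np.clip(k.astype(float)*1.1,0,255).astype(np.uint8)
cv2.imwrite('pics/r1.png',k[...,::-1])
E
```

```text
top 11 [ 374.6 -743.9   71.8   82.8   85.2]
top 22 [ 374.1 -737.3   71.2   82.1   85.2]
top 11 [419.4 410.  114.9  55.9  66.3]
top 22 [418.5 407.  113.9  55.5  66.3]
top 11 [510.9 241.  114.5  56.8  29.7]
top 22 [509.3 239.4 113.5  56.3  29.7]
top 11 [1003.9 -739.9  196.3  280.5   84.7]
top 22 [ 998.2 -733.4  194.7  278.1   84.7]
side 11 [504.9 243.  116.3  55.7  29.6]
side 22 [511.  242.2 115.   55.1  29.6]
side 11 [412.2 412.7 115.2  59.   65.7]
side 22 [419.3 410.  114.   58.3  65.7]
(524, 801, 3) (748, 572, 3)
```

View pics/r1.png

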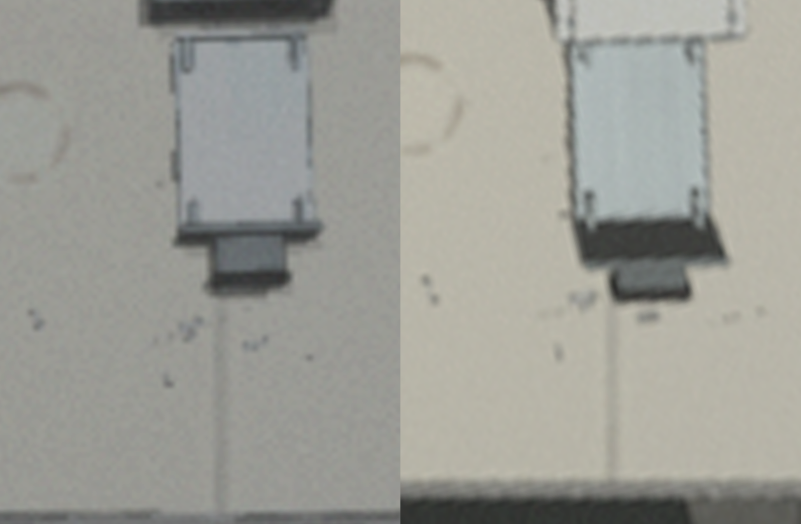

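Rack at about (510,241), long axis +29.7° from x. Both views agree and the size is right. The rectified views show the tray open, its front plate near row 232 and its pad at about (250,255), almost square with the world. I'll move above the rack and refine from there.

```bash
cat >> h.py <<'E'
from scipy.spatial.transform import Rotation as Ro
def need(x,y,z,yaw):
    s=telemetry.state();R=Ro.from_euler('xyz',s['ee_rot'],degrees=True).as_matrix()
    d=R.T@(np.array([x,y,z])-s['ee_pos'])/10
    t=-((yaw-s['ee_rot'][2]+180)%360-180)
    print('t',round(s['time_s'],2),'pos',s['ee_pos'].round(1),'rot',s['ee_rot'].round(2),'q6',round(s['qpos'][5],1),'F',s['force'].round(1),'w',round(s['gripper_width'],1))
    print('need cm',d.round(2),'turn',round(t,2))
E
python3 -m jog '[[[-5.5,-2.8,-0.3],-5,1],[[-5.3,-3.2,-0.3],-5,1],[[-5.0,-3.6,-0.3],-5,1],[[-4.7,-4.0,0],-5,1],[[-4.3,-4.4,0],-5,1],[[-4.0,-4.7,0],-5,1],[[-3.5,-5,0],-5,1],[[-3.2,-5.2,0],-5,1]]'
python3 -c "
from h import *
need(510,241,200,209.7)"
```

```text
time_s: 1.1
ee_pos: [523.3, 255.4, 215.2]
ee_rot: [-179.9, -0.2, -151.1]
force: [0.1, -0.0, 0.0]
gripper_width: 91.4
t 1.1 pos [523.3 255.4 215.2] rot [-179.92   -0.23 -151.09] q6 -93.9 F [ 0.1 -0.   0. ] w 91.4
need cm [ 1.85 -0.61  1.53] turn -0.79
```

```bash
python3 -m jog '[[[1.8,-0.6,1.0],-0.8,1],[[0,0,0],0,1],[[0,0,0],0,1]]'
python3 - <<'E'
from h import *
need(510,241,200,209.7)
f=grab('wrist')
R=cv2.Rodrigues(np.array(f['rvec'],float))[0];print(-R.T@np.array(f['tvec']).ravel(),R[2])
m=cv2.morphologyEx(blue(f),cv2.MORPH_CLOSE,np.ones((15,15)))
for c in cv2.findContours(m,0,1)[0]:
    if cv2.contourArea(c)<1000: continue
    for z in (0,22):
        p=np.array([ray(f,u,v,z)[:2] for u,v in c[:,0]],np.float32)
        print(z,np.round(np.hstack([x if np.ndim(x) else [x] for x in cv2.minAreaRect(p)]),1))
cv2.imwrite('pics/w1.png',f['color'][...,::-1])
E
```

```text
time_s: 1.48
ee_pos: [513.7, 238.4, 203.7]
ee_rot: [-179.9, -0.3, -150.6]
force: [0.4, -0.3, -0.6]
gripper_width: 91.1
t 1.48 pos [513.7 238.4 203.7] rot [-179.9    -0.27 -150.62] q6 -95.5 F [ 0.4 -0.3 -0.6] w 91.1
need cm [0.2  0.41 0.37] turn -0.32
[450.24078426 202.81721049 378.45548459] [ 0.22574724  0.12507019 -0.96612402]
0 [419.5 416.8 129.3  66.4  66.1]
22 [421.3 404.4 121.8  62.5  66.1]
0 [514.8 243.  122.9  62.5  29.8]
22 [511.  240.7 115.8  58.9  29.8]
```

View pics/w1.png

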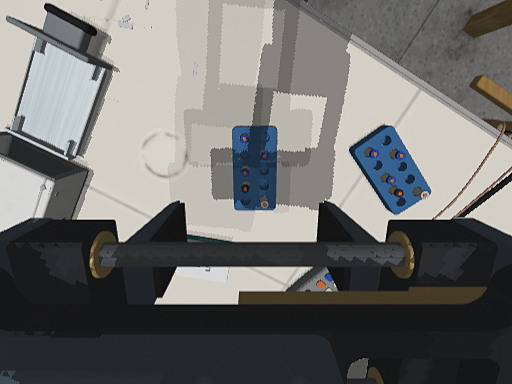

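The wrist view shows the rack at (255,167), centred between the fingers. The open tray is at the upper left, at (60,80), with its pad at (70,15). I'll descend to the grasp.

```bash
python3 -m jog '[[[0.1,0.4,4],-0.4,1],[[0.1,0,4],0,1],[[0,0,4],0,1],[[0,0,2],0,1],[[0,0,0],0,1]]'
python3 -c "
from h import *
need(511,240.7,24,209.8)"
```

```text
time_s: 2.15
ee_pos: [510.9, 247.4, 63.1]
ee_rot: [-179.9, 0.2, -149.8]
force: [-0.5, -0.0, 1.1]
gripper_width: 91.1
t 2.15 pos [510.9 247.4  63.1] rot [-179.89    0.23 -149.76] q6 -95.4 F [-0.5 -0.   1.1] w 91.1
need cm [ 0.35 -0.57  3.91] turn 0.44
```

```bash
python3 -m jog '[[[0.3,-0.5,0],0.4,1],[[0,0,0],0,1],[[0,0,0],0,1]]'
python3 -c "
from h import *
need(511,240.7,24,209.8);need(511,240.7,24,209.8)"
```

```text
time_s: 2.52
ee_pos: [512.7, 242.9, 66.3]
ee_rot: [-179.9, 0.6, -150.1]
force: [0.3, 0.3, 0.7]
gripper_width: 91.3
t 2.52 pos [512.7 242.9  66.3] rot [-179.86    0.58 -150.11] q6 -95.6 F [0.3 0.3 0.7] w 91.3
need cm [ 0.3  -0.1   4.23] turn 0.09
t 2.52 pos [512.7 242.9  66.3] rot [-179.86    0.58 -150.11] q6 -95.6 F [0.3 0.3 0.7] w 91.3
need cm [ 0.3  -0.1   4.23] turn 0.09
```

```bash
python3 -m jog '[[[0.2,-0.1,2.2],0,1],[[0,0,1.4],0,1],[[0,0,0],0,1]]'
python3 -c "
from h import *
need(511,240.7,24,209.8)"
```

```text
time_s: 2.9
ee_pos: [513.5, 241.8, 31.5]
ee_rot: [-179.8, 0.9, -150.1]
force: [0.6, 0.1, -0.7]
gripper_width: 91.2
t 2.9 pos [513.5 241.8  31.5] rot [-179.83    0.86 -150.13] q6 -95.7 F [ 0.6  0.1 -0.7] w 91.2
need cm [0.28 0.03 0.75] turn 0.07
```

```bash
python3 -m jog '[[[0.3,0,0.8],0,1],[[0,0,0],0,0],[[0,0,0],0,0],[[0,0,0],0,0],[[0,0,0],0,0]]' 20
python3 -c "
from h import *
need(511,240.7,24,209.8)"
```

```text
time_s: 3.52
ee_pos: [512.1, 240.9, 24.6]
ee_rot: [-179.8, 1.0, -150.1]
force: [0.6, -0.0, -0.1]
gripper_width: 54.0
t 3.52 pos [512.1 240.9  24.6] rot [-179.81    1.05 -150.13] q6 -95.7 F [ 0.6 -0.  -0.1] w 54.0
need cm [0.11 0.04 0.06] turn 0.07
```

```bash
python3 -m jog '[[[0,0,0],0,0],[[0,0,0],0,0]]' 
python3 - <<'E'
from h import *
need(511,240.7,24,209.8)
a=grab('top')
m=cv2.morphologyEx(blue(a),cv2.MORPH_CLOSE,np.ones((5,5)))
f=grab('wrist','w2.png')
E
```

```text
time_s: 3.78
ee_pos: [512.3, 241.0, 24.8]
ee_rot: [-179.8, 1.1, -150.1]
force: [0.6, -0.6, -0.6]
gripper_width: 33.7
t 3.77 pos [512.3 241.   24.8] rot [-179.81    1.07 -150.13] q6 -95.7 F [ 0.6 -0.6 -0.6] w 33.7
need cm [0.13 0.04 0.08] turn 0.07
```

View pics/w2.png

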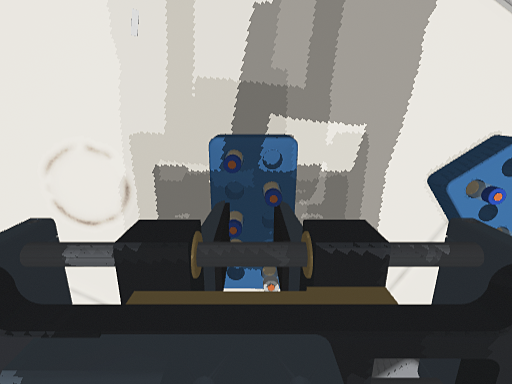

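```bash
python3 - <<'E'
from h import *
s=telemetry.state();R=Ro.from_euler('xyz',s['ee_rot'],degrees=True).as_matrix()
f=grab('wrist')
for dz in (19,0,-20,-60):
    for sx in (-16,0,16):
        for sy in (-17,17): print(dz,sx,sy,proj(f,s['ee_pos']+R@[sx,sy,dz]).round(0))
Rr=Ro.from_euler('z',29.8,degrees=True).as_matrix()
for z in (0,22): print(z,proj(f,[np.array([511,240.7,z])+Rr@[x,y,0] for x,y in((-59,-30),(-59,30),(59,30),(59,-30))]).round(0).tolist())
c=cv2.imread('pics/w2.png')[110:310,150:350];cv2.imwrite('pics/w2c.png',cv2.resize(c,None,fx=3,fy=3,interpolation=2))
E
```

```text
19 -16 -17 [[230. 231.]]
19 -16 17 [[273. 231.]]
19 0 -17 [[230. 212.]]
19 0 17 [[274. 212.]]
19 16 -17 [[229. 192.]]
19 16 17 [[274. 192.]]
0 -16 -17 [[228. 242.]]
0 -16 17 [[275. 242.]]
0 0 -17 [[228. 222.]]
0 0 17 [[276. 222.]]
0 16 -17 [[227. 200.]]
0 16 17 [[276. 200.]]
-20 -16 -17 [[226. 256.]]
-20 -16 17 [[278. 256.]]
-20 0 -17 [[225. 234.]]
-20 0 17 [[279. 234.]]
-20 16 -17 [[224. 210.]]
-20 16 17 [[279. 210.]]
-60 -16 -17 [[218. 298.]]
-60 -16 17 [[285. 298.]]
-60 0 -17 [[217. 270.]]
-60 0 17 [[287. 270.]]
-60 16 -17 [[216. 240.]]
-60 16 17 [[288. 240.]]
0 [[212.0, 132.0], [293.0, 132.0], [287.0, 272.0], [217.0, 272.0]]
22 [[207.0, 135.0], [298.0, 135.0], [291.0, 289.0], [214.0, 288.0]]
```

View pics/w2c.png

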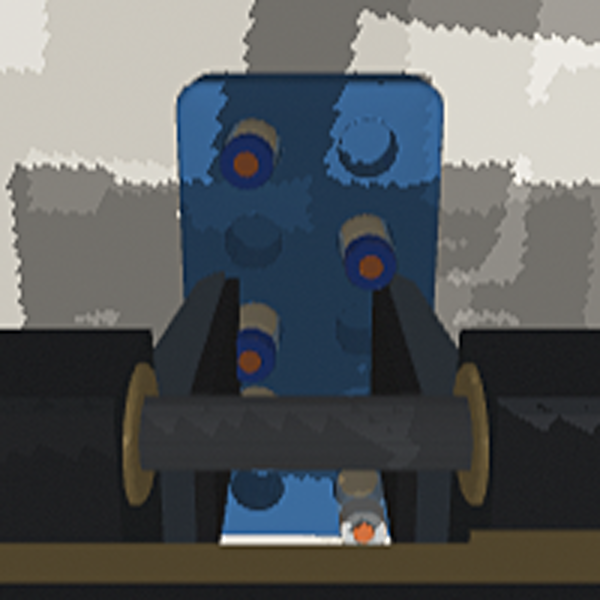

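```bash
python3 - <<'E'
from h import *
print([x for x in dir(env) if x[0]!='_'],env.tips_ahead)
print(telemetry.state())
a=grab('side')
k=rect(a,22,440,580,170,310,4);cv2.imwrite('pics/s2.png',k[...,::-1])
E
```

```text
['Unreachable', 'tips_ahead'] 19.0
{'time_s': 3.925, 'qpos': array([ 24.07368613,  27.22788699, 105.58120756,  -0.10906938,
        46.10970927, -95.71619248]), 'qvel': array([ 0.03477701,  0.11696188,  0.1763407 , -0.17499038,  0.01420835,
       -0.0932944 ]), 'effort': array([ 1.23609847e-03, -4.35245562e+01, -1.72888416e+01, -3.63874971e-02,
       -8.17722233e-03, -7.79608072e-04]), 'ee_pos': array([512.24884752, 240.94243267,  24.76087675]), 'ee_rot': array([-179.81267284,    1.06779568, -150.13350183]), 'force': array([ 0.83946131, -0.21277207, -0.69321629]), 'torque': array([0.08649144, 0.04252932, 0.00060173]), 'gripper_width': 22.36466702909422}
```

View pics/s2.png

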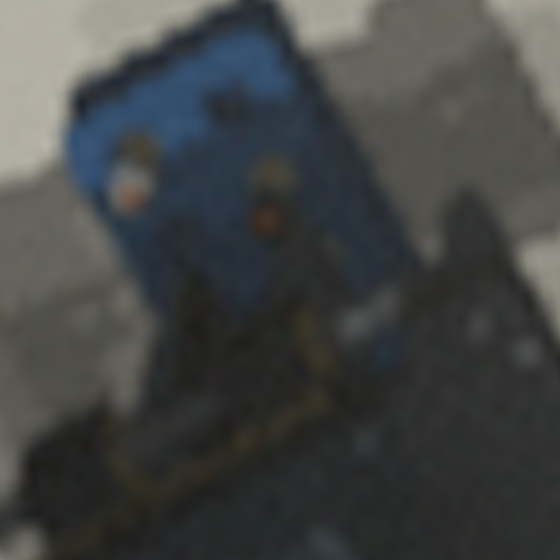

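The fingers are still closing freely above the rack at a reported TCP z of about 25, so the tips must sit higher than the pose suggests. I'll raise, open, and measure fingertip depth from the w1 picture, where the known gap was 91 mm.

```bash
python3 -m jog '[[[0,0,-2.5],0,0],[[0,0,0],0,1],[[0,0,0],0,1],[[0,0,0],0,1],[[0,0,0],0,1],[[0,0,0],0,1],[[0,0,0],0,1],[[0,0,0],0,1],[[0,0,0],0,1],[[0,0,0],0,1]]'
python3 - <<'E'
from h import *
need(511,240.7,24,209.8)
s=telemetry.state();R=Ro.from_euler('xyz',s['ee_rot'],degrees=True).as_matrix()
f=grab('wrist','w3.png')
R2=cv2.Rodrigues(np.array(f['rvec'],float))[0];c=-R2.T@np.array(f['tvec']).ravel()
print('cam rel tcp',(R.T@(c-s['ee_pos'])).round(1),f['K'][0,0])
for dz in (19,0,-20,-40):
    for sx in (-16,0,16): print(dz,sx,proj(f,[s['ee_pos']+R@[sx,sy,dz] for sy in(-45.5,45.5)]).round(0).tolist())
c=cv2.imread('pics/w3.png')[100:340,60:440];cv2.imwrite('pics/w3c.png',cv2.resize(c,None,fx=2,fy=2,interpolation=2))
E
```

```text
time_s: 5.22
ee_pos: [510.1, 240.0, 47.2]
ee_rot: [-179.8, 0.8, -150.1]
force: [0.4, 0.3, 0.1]
gripper_width: 90.8
t 5.22 pos [510.1 240.   47.2] rot [-179.84    0.76 -150.13] q6 -95.7 F [0.4 0.3 0.1] w 90.8
need cm [-0.09  0.02  2.32] turn 0.07
cam rel tcp [  73.6   -0.2 -174.4] 264.8816804706471
19 -16 [[194.0, 231.0], [309.0, 231.0]]
19 0 [[193.0, 212.0], [310.0, 212.0]]
19 16 [[192.0, 192.0], [311.0, 192.0]]
0 -16 [[189.0, 242.0], [315.0, 242.0]]
0 0 [[187.0, 221.0], [316.0, 222.0]]
0 16 [[186.0, 200.0], [317.0, 200.0]]
-20 -16 [[182.0, 256.0], [322.0, 256.0]]
-20 0 [[180.0, 234.0], [323.0, 234.0]]
-20 16 [[178.0, 210.0], [325.0, 210.0]]
-40 -16 [[173.0, 274.0], [330.0, 274.0]]
-40 0 [[171.0, 249.0], [333.0, 250.0]]
-40 16 [[169.0, 223.0], [335.0, 223.0]]
```

View pics/w3c.png

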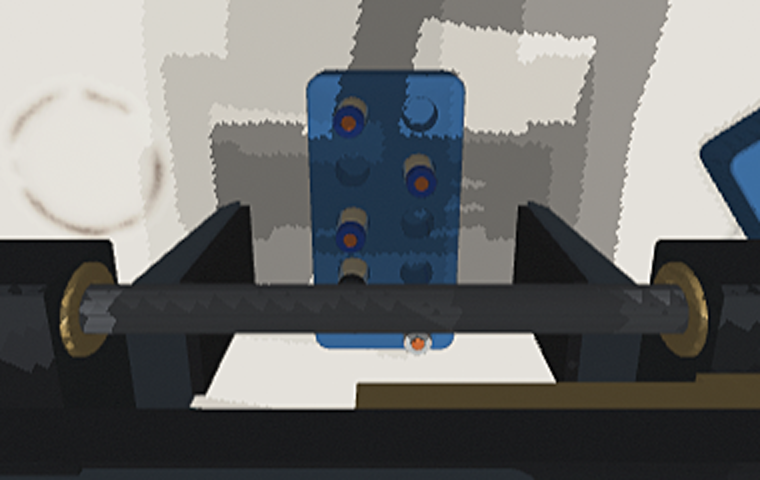

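Fingertip corners are at (184,202) and (320,202), rear edge at row 242. That puts the tips about 4 mm behind the reported TCP rather than 19 mm ahead. I'll descend in guarded steps, watching the force, with the fingers open.

```bash
python3 -m jog '[[[-0.1,0,2.3],0,1],[[0,0,0],0,1]]'; python3 -m jog '[[[0,0,0.4],0,1],[[0,0,0],0,1]]' | grep -E 'pos|force';python3 -m jog '[[[0,0,0.3],0,1]]'| grep -E 'pos|force';python3 -m jog '[[[0,0,0.3],0,1]]'| grep -E 'pos|force'
python3 -c "
from h import *
need(511,240.7,2,209.8)"
```

```text
time_s: 5.52
ee_pos: [511.5, 240.7, 24.3]
ee_rot: [-179.8, 0.8, -150.1]
force: [-0.6, 0.4, 0.9]
gripper_width: 91.3
ee_pos: [512.3, 241.1, 21.2]
force: [1.2, -0.5, 0.1]
ee_pos: [512.9, 241.3, 18.8]
force: [-0.7, 0.2, -0.4]
ee_pos: [513.1, 241.4, 15.9]
force: [1.3, 0.2, 0.2]
t 6.03 pos [513.1 241.4  15.9] rot [-179.82    1.04 -150.13] q6 -95.7 F [1.3 0.2 0.2] w 90.9
need cm [0.24 0.05 1.38] turn 0.07
```

```bash
python3 -m jog '[[[0.2,0,0.4],0,1]]'| grep -E 'pos|force';python3 -m jog '[[[0.1,0,0.4],0,1]]'| grep -E 'pos|force';python3 -m jog '[[[0,0,0.3],0,1]]'| grep -E 'pos|force'
python3 -m jog '[[[0,0,0],0,0],[[0,0,0],0,0],[[0,0,0],0,0],[[0,0,0],0,0],[[0,0,0],0,0]]' 20
python3 -c "
from h import *
need(511,240.7,2,209.8)"
```

```text
ee_pos: [511.6, 240.5, 11.8]
force: [0.0, -0.1, 1.1]
ee_pos: [510.5, 239.9, 7.5]
force: [-0.8, -0.1, -0.5]
ee_pos: [510.4, 239.8, 4.1]
force: [-0.0, 0.7, 0.2]
time_s: 7.02
ee_pos: [510.4, 239.8, 3.9]
ee_rot: [-179.8, 1.0, -150.1]
force: [0.6, -1.0, -1.2]
gripper_width: 59.9
t 7.03 pos [510.4 239.8   3.9] rot [-179.82    1.02 -150.13] q6 -95.7 F [ 0.6 -1.  -1.2] w 59.9
need cm [-0.1   0.04  0.19] turn 0.07
```

Grasped: opening 59.9 mm. I'll lift, turn toward the tray axis, and re-measure the tray from the wrist camera.

```bash
python3 -m jog '[[[0,0,-1.5],0,0],[[0,0,-4],0,0],[[0,0,-4],0,0],[[0,0,-3],7,0],[[0,0,0],8,0],[[0,0,0],8,0],[[0,0,0],6,0],[[0,0,0],0,0]]'
python3 - <<'E'
from h import *
import pickle
need(553,90,130,180)
fs={n:grab(n) for n in('wrist','top','side')}
pickle.dump(fs,open('f1.pkl','wb'))
cv2.imwrite('pics/w4.png',fs['wrist']['color'][...,::-1])
print('exp tray well px',proj(fs['wrist'],[[553,-28,16],[480,-28,44]]))
E
```

```text
time_s: 8.02
ee_pos: [508.4, 239.1, 140.5]
ee_rot: [179.5, 1.3, 180.0]
force: [-0.4, 0.2, -1.0]
gripper_width: 59.8
t 8.03 pos [508.4 239.1 140.5] rot [179.51   1.31 179.98] q6 -65.9 F [-0.4  0.2 -1. ] w 59.8
need cm [ -4.44 -14.92   1.03] turn -0.02
exp tray well px [[ 27.7531598  213.30727151]
 [-11.45262891 157.29620827]]
```

```bash
python3 -m jog '[[[0.3,-4.5,-0.5],0,0],[[0.3,-5,-0.5],0,0],[[0.2,-5,0],0,0],[[0,-3,0],0,0],[[0,0,0],0,0]]'
python3 - <<'E'
from h import *
import pickle
need(553,-28,130,180)
fs={n:grab(n) for n in('wrist','top')}
pickle.dump(fs,open('f1.pkl','wb'))
cv2.imwrite('pics/w4.png',cv2.resize(fs['wrist']['color'][:330,:400,::-1],None,fx=1.8,fy=1.8,interpolation=2))
print('exp tray well px',proj(fs['wrist'],[[553,-28,16],[480,-28,44]]))
E
```

```text
time_s: 8.8
ee_pos: [500.8, 59.9, 148.8]
ee_rot: [179.5, 1.3, -179.6]
force: [0.2, -0.1, -0.9]
gripper_width: 60.2
t 8.8 pos [500.8  59.9 148.8] rot [ 179.54    1.34 -179.55] q6 -85.4 F [ 0.2 -0.1 -0.9] w 60.2
need cm [-5.11 -8.85  1.93] turn 0.45
exp tray well px [[179.44356209 215.53066056]
 [168.04289121 162.18232553]]
```

View pics/w4.png

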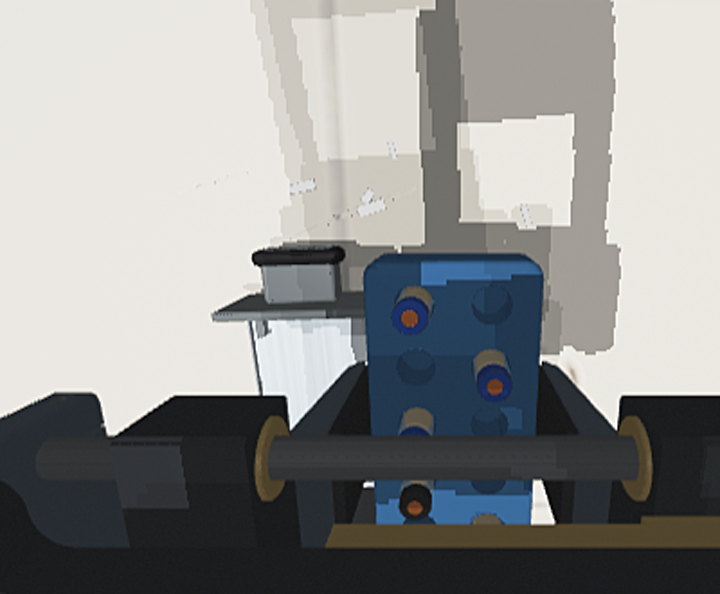

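The pad is at crop (299,251) and the plate edge at row 313. The well's rear is hidden, so I'll move farther along x for a view that shows the whole tray.

```bash
python3 -m jog '[[[-5,0.5,-1],0.4,0],[[-5,0,0],0,0],[[-1,0,0],0,0],[[0,0,0],0,0]]'
python3 - <<'E'
from h import *
import pickle
need(553,-28,130,180)
f=grab('wrist')
pickle.dump(f,open('f2.pkl','wb'))
cv2.imwrite('pics/w5.png',cv2.resize(f['color'][:300,:400,::-1],None,fx=2,fy=2,interpolation=2))
E
```

```text
time_s: 9.4
ee_pos: [610.8, 73.0, 159.8]
ee_rot: [179.4, 1.1, -179.4]
force: [-0.4, 0.4, -1.6]
gripper_width: 59.7
t 9.4 pos [610.8  73.  159.8] rot [ 179.41    1.06 -179.45] q6 -85.3 F [-0.4  0.4 -1.6] w 59.7
need cm [  5.94 -10.07   2.76] turn 0.55
```

View pics/w5.png

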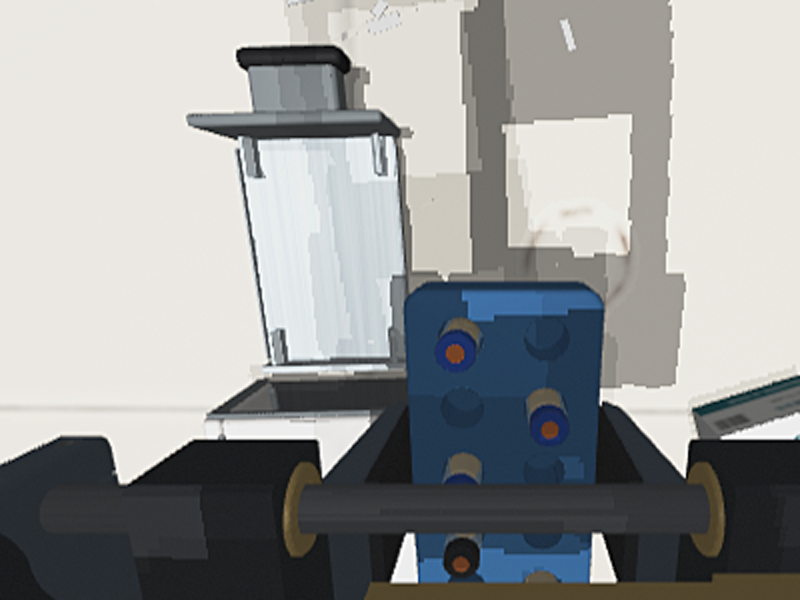

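```bash
python3 - <<'E'
from h import *
import pickle
f=pickle.load(open('f2.pkl','rb'))
def P(n,u,v,*zs):
    for z in zs: print(n,z,ray(f,u/2,v/2,z)[:2].round(1))
for n,u,v in (('L front',240,152),('L rear',268,365),('R front',401,140),('R rear',406,290)): P(n,u,v,16,29)
P('padL',238,52,45);P('padR',350,52,45)
P('pad neck L base',252,112,40);P('pad neck R base',344,108,40)
P('plate fL',188,116,44);P('plate fR',385,112,44);P('plate rL',200,127,44);P('plate rR',411,132,44)
P('plate/floor meet L',244,137,16);P('rear lip top L',265,368,30);P('rear lip top R',404,365,30);P('rear lip inner L',285,361,16,30)
P('samp top fL',207,417,72);P('samp fR',405,410,72)
P('lipFL base',262,178,16,29);P('lipFL top',256,137,29);P('lipFR in',373,137,29);P('lipFR b',374,172,16,29)
P('lipRL in',285,327,29);P('lipRR in',390,325,29)
# held rack: far corners z top
for u,v in ((408,300),(604,300),(418,283),(590,283)): P('rack',u,v,155.8+22-3.9+3.9)
E
```

```text
L front 16 [501.1 -72.1]
L front 29 [502.5 -66.2]
L rear 16 [623.4 -70.5]
L rear 29 [619.7 -64.7]
R front 16 [493.9  17. ]
R front 29 [495.6  19.2]
R rear 16 [576.4  16.4]
R rear 29 [574.6  18.7]
padL 45 [459.6 -54.3]
padR 45 [458.9  -0.8]
pad neck L base 40 [484.9 -52.9]
pad neck R base 40 [482.5  -6.8]
plate fL 44 [487.7 -83. ]
plate fR 44 [484.7  14.4]
plate rL 44 [492.7 -77.8]
plate rR 44 [493.7  26.9]
plate/floor meet L 16 [493.4 -68.9]
rear lip top L 30 [621.3 -66.3]
rear lip top R 30 [618.8  15.9]
rear lip inner L 16 [620.7 -59.8]
rear lip inner L 30 [616.9 -54. ]
samp top fL 72 [636.1 -80.5]
samp fR 72 [631.5  22.9]
lipFL base 16 [514.5 -61.6]
lipFL base 29 [515.3 -56.1]
lipFL top 29 [495.  -56.9]
lipFR in 29 [494.3   4.6]
lipFR b 16 [510.7   1.2]
lipFR b 29 [511.6   4.1]
lipRL in 29 [596.7 -52.3]
lipRR in 29 [595.    8.6]
rack 177.8 [557.7  44.5]
rack 177.8 [557.1 102. ]
rack 177.8 [552.7  47.6]
rack 177.8 [552.2  97.6]
```

```bash
python3 - <<'E'
from h import *
import pickle
a,b=pickle.load(open('f0.pkl','rb'));f=pickle.load(open('f2.pkl','rb'))
def edge(img,horiz,fixed,lo,hi):
    # strongest subpixel gradient along a profile
    g=cv2.GaussianBlur(cv2.cvtColor(img,cv2.COLOR_RGB2GRAY),(0,0),1.0).astype(float)
    out=[]
    for k in fixed:
        p=g[k,lo:hi] if horiz else g[lo:hi,k]
        d=np.gradient(p);i=int(np.argmin(np.abs(0)-np.abs(d))) 
        if 0<i<len(d)-1:
            y0,y1,y2=np.abs(d[i-1:i+2]);den=y0-2*y1+y2
            o=lo+i+(0.5*(y0-y2)/den if den else 0); out.append((k,o,d[i]))
    return np.array(out)
# sampler sides & tray in rectified top/side, s=1px/mm
for n,F in(('top',a),('side',b)):
  for z,x0,x1 in((72,640,700),(30,515,600)):
    r=rect(F,z,300,900,-200,150,1.0)
    for nm,lo,hi in (('L',105,165),('R',200,265)):   # cols: y=150-col
        e=edge(r,True,range(900-x1,900-x0,4),lo,hi)
        X=900-e[:,0];Y=150-e[:,1]
        m=np.abs(Y-np.median(Y))<4
        c=np.polyfit(X[m],Y[m],1);print(n,z,nm,m.sum(),'y@mid',np.polyval(c,(x0+x1)/2).round(1),'yaw',np.degrees(np.arctan(c[0])).round(2))
# wrist
g=cv2.GaussianBlur(cv2.cvtColor(f['color'],cv2.COLOR_RGB2GRAY),(0,0),.7).astype(float)
def lipfit(nm,rows,u0,u1,z):
    pts=[]
    for r in rows:
        t=(r-rows[0])/(rows[-1]-rows[0]);c=int(u0+(u1-u0)*t);p=g[r,c-6:c+7];j=int(np.argmin(p));pts.append(ray(f,c-6+j,r,z)[:2])
    P=np.array(pts);c=np.polyfit(P[:,0],P[:,1],1);res=P[:,1]-np.polyval(c,P[:,0]);k=np.abs(res)<1.5
    c=np.polyfit(P[k,0],P[k,1],1);print(nm,z,'y@555',np.polyval(c,555).round(1),'yaw',np.degrees(np.arctan(c[0])).round(2),k.sum(),len(k))
for z in(16,29):
    lipfit('L dark',range(92,162),124,131,z);lipfit('R dark',range(90,140),199,203,z)
# white lines rows
def hfit(nm,cols,v,z,w=5):
    pts=[]
    for c in cols:
        p=g[v-w:v+w+1,c];d=np.gradient(p);j=int(np.argmax(np.abs(d)));pts.append(ray(f,c,v-w+j,z)[:2])
    P=np.array(pts);c=np.polyfit(P[:,1],P[:,0],1);print(nm,'x@-26',np.polyval(c,-26).round(1),'yaw',-np.degrees(np.arctan(c[0])).round(2),P[:,0].std().round(2))
hfit('pad front',range(124,172),23,45);hfit('plate front',range(100,120),57,44,4);hfit('rear inner floor',range(145,190),180,16,4);hfit('rear lip outer top',range(140,200),187,30,5);hfit('samp front',range(112,200),208,72,5)
np.set_printoptions(linewidth=200)
print(g[56:84,160].astype(int));print(g[172:215,160].astype(int));print(g[15:40,150].astype(int))
for r in (75,82,170):print(r,g[r,112:206].astype(int))
E
```

```text
top 72 L 13 y@mid 34.6 yaw 0.99
top 72 R 6 y@mid -76.1 yaw 2.41
top 30 L 14 y@mid 13.7 yaw 2.05
top 30 R 20 y@mid -68.7 yaw 0.44
side 72 L 14 y@mid 36.3 yaw 1.21
side 72 R 13 y@mid -70.6 yaw 1.87
side 30 L 15 y@mid 22.3 yaw 1.44
side 30 R 14 y@mid -65.1 yaw 1.73
L dark 16 y@555 -71.6 yaw 2.07 70 70
R dark 16 y@555 16.4 yaw 1.82 50 50
L dark 29 y@555 -65.8 yaw 2.07 70 70
R dark 29 y@555 18.6 yaw 1.82 50 50
pad front x@-26 456.2 yaw 1.35 0.61
plate front x@-26 485.2 yaw 0.71 0.07
rear inner floor x@-26 622.1 yaw 2.29 1.6
rear lip outer top x@-26 619.7 yaw -5.06 2.55
samp front x@-26 634.5 yaw 2.18 2.81
[116 123 129 129 114  84  60  54  54  54  53  49  71 157 208 214 211 210 211 217 222 222 221 221 221 220 220 221]
[215 215 217 225 231 236 234 195 123  91 130 200 229 222 208 175 134 103  70  53  53  54  53  50  46  46  47  46  46  46  45  45  52  79 122 140 157 187 205 221 231 231 231]
[216 216 216 216 216 220 213 152  63  29  32  38  44  47  45  38  36  64 107 127 129 128 128 129 129]
75 [232 232 233 234 228 189 130 119 200 216 167 153 153 154 143  96 102 175 227 235 232 231 229 227 22
[... 344 characters left out ...]
145  96 111 197 236 238 236 235 233 230 232 234 235 235 234 233 234 235 235 235 236 236 236 235 234 235 233 222 221 221 223 222 221 220
 223 226 222 215 215 217 217 215 214 213 213 211 211 216 228 231 229 229 231 233 232 232 234 235 230 203 174 203 205 170 121 116 161 226 238 229 193 136  97 111 135 159 213 227 224]
170 [232 233 232 232 233 233 233 232 233 233 233 233 232 233 233 233 233 233 233 222 171 116 186 215 161 151 153 147 123  95 132 218 240 234 232 232 232 232 231 231 230 230 231 231 232 232 226 218 215
 215 216 217 218 218 218 219 215 203 199 201 202 204 205 204 204 203 204 208 211 210 207 206 215 219 219 213 211 209 207 206 208 200 145 101  99 102 107 112 113 105  76  57  57  59]
```

```bash
python3 - <<'E'
from h import *
import pickle
f=pickle.load(open('f2.pkl','rb'))
for n,u,v,z in(('L bot f',129,82,16),('L bot f2',128,75,16),('L bot r',142,170,16),('L top f',122.7,82,29),('L top f2',121.6,75,29),('L top r',135.6,170,29),('R top f',185.6,82,29),('R top f2',185.2,75,29),('R top r',194,170,29),
 ('plate rear bottom',160,68.7,16),('plate top rear',160,68.7,44),('plate top front',160,60.5,44),('rear lip inner bottom?',160,178.7,16),('inner top',160,178.7,30),('rear lip line end bottom',160,183.3,30),('rear lip outer',160,187,30),('samp front bottomedge',160,189.5,66),('samp front top',160,206.5,72),('pad front top',150,22.2,45),('pad rear top',150,32.3,45)):
    print(n,z,ray(f,u,v,z)[:2].round(1))
print(rect(f,16,480,640,-80,30,1).shape)
r=rect(f,30,440,640,-95,40,3);cv2.imwrite('pics/r5.png',r[...,::-1])
E
```

```text
L bot f 16 [507.2 -62.9]
L bot f2 16 [500.  -63.2]
L bot r 16 [607.5 -59. ]
L top f 29 [508.4 -64.1]
L top f2 29 [501.5 -64.4]
L top r 29 [604.5 -61.2]
R top f 29 [507.6   2.8]
R top f2 29 [500.7   2.8]
R top r 29 [603.9   7. ]
plate rear bottom 16 [493.1 -27.4]
plate top rear 44 [496.7 -18.7]
plate top front 44 [489.2 -18.1]
rear lip inner bottom? 16 [618.2 -38.1]
inner top 30 [614.5 -33.3]
rear lip line end bottom 30 [620.2 -33.8]
rear lip outer 30 [624.7 -34.2]
samp front bottomedge 66 [616.7 -22. ]
samp front top 72 [633.4 -21.5]
pad front top 45 [456.  -24.4]
pad rear top 45 [464.6 -25.2]
(160, 110, 3)
```

View pics/r5.png

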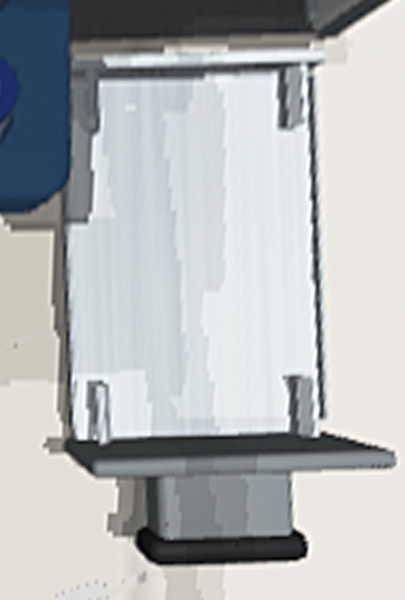

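The rectified view shows the well between lips at columns ~97–290, with the front plate at row ~440 and the rear lip at row ~60. From front and rear lips I get a well origin near (555.6, -28.9) and yaw ≈2°. The lip gap of 67–68 mm (flared) and the 126 mm length both check. The held rack is about 0.8 mm ahead of the TCP in x. Moving over the well.

```bash
python3 -m jog '[[[2.8,-4,0.5],-1,0],[[2.4,-4,1],-0.5,0],[[0.3,-2,1],0,0],[[0,0,0],0,0]]' >/dev/null
python3 -c "
from h import *
need(554.8,-28.9,21,182)"
```

```text
t 9.95 pos [551.3 -27.2 132.3] rot [ 179.37    0.88 -177.64] q6 -97.3 F [ 0.2  0.8 -1.1] w 60.1
need cm [-0.18 -0.31 11.13] turn 0.36
```

```bash
python3 -m jog '[[[-0.2,-0.3,3],0.3,0],[[0,0,2.5],0,0],[[0,0,0],0,0]]' >/dev/null
python3 -c "
from h import *
need(554.8,-28.9,21,182)"
```

```text
t 10.32 pos [554.2 -26.3  78.7] rot [ 179.29    1.07 -177.87] q6 -97.2 F [ 0.4  0.4 -1.4] w 59.7
need cm [ 0.05 -0.33  5.76] turn 0.13
```

```bash
python3 -m jog '[[[0,-0.3,1.5],0,0],[[0,0,1.5],0,0],[[0,0,0],0,0]]' >/dev/null
python3 - <<'E'
from h import *
import pickle
need(554.8,-28.9,21,182)
fs={n:grab(n) for n in('top','side','wrist')}
pickle.dump(fs,open('f3.pkl','wb'))
f=fs['wrist'];cv2.imwrite('pics/w6.png',cv2.resize(f['color'][20:300,110:400,::-1],None,fx=2,fy=2,interpolation=2))
E
```

```text
t 10.7 pos [556.2 -27.7  49.1] rot [ 179.3     1.29 -177.78] q6 -97.5 F [-0.1 -0.1 -1.5] w 60.1
need cm [ 0.21 -0.14  2.8 ] turn 0.22
```

View pics/w6.png

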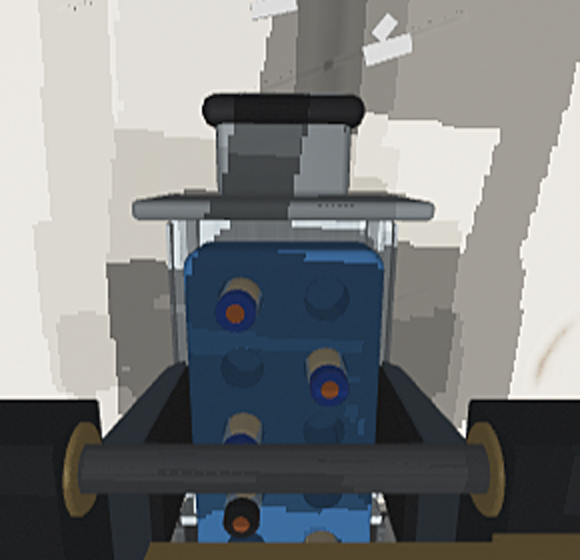

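View 12: the rack (columns 185–384, centre 284) is centred on the plate (133–434, centre 283.5) and the pad (203–364). I'll check the x position numerically.

```bash
python3 - <<'E'
from h import *
import pickle
f=pickle.load(open('f3.pkl','rb'))['wrist']
q=lambda u,v,z:print(u,v,z,ray(f,110+u/2,20+v/2,z)[:2].round(1))
g=cv2.cvtColor(f['color'],cv2.COLOR_RGB2GRAY).astype(int)
print(g[60:75,250]);print(g[112:150,250])
for u in(186,384):q(u,300,67)
q(285,243,67);q(285,95,45);q(134,208,44);q(434,208,44);q(203,110,45);q(364,110,45)
q(285,220,44);q(285,200,44)
E
```

```text
[138 131 136 142 144 150 109  31  20  26  27  27  28  31  30]
[ 69  69  68  66  64  62  56  58  60  65  68  70  70  69  67  66  61  54
  94 113 109 108 109 108 109 108 109 115  88  47  43  42  51  78  68  50
  53  52]
186 300 67 [516.9 -58.9]
384 300 67 [514.7   0.8]
285 243 67 [498.8 -29.8]
285 95 45 [456.1 -31.2]
134 208 44 [492.1 -79.3]
434 208 44 [488.3  19.4]
203 110 45 [461.5 -56.5]
364 110 45 [459.4  -6.4]
285 220 44 [494.1 -29.6]
285 200 44 [487.6 -29.9]
```

```bash
python3 -m jog '[[[0.2,-0.05,1.0],0.2,0],[[0,0,0],0,0]]' >/dev/null
python3 -c "
from h import *
need(554.4,-28.3,20,182)"
```

```text
t 11.1 pos [555.8 -28.6  40.3] rot [ 179.32    1.51 -178.01] q6 -97.4 F [-0.   0.3 -0.7] w 59.6
need cm [0.2  0.01 2.03] turn -0.01
```

```bash
python3 -m jog '[[[0.2,0,0.9],0,0]]' |grep -E "pos|force"
python3 -c "
from h import *
need(554.4,-28.3,20,182)"
```

```text
ee_pos: [554.9, -28.7, 31.7]
force: [0.7, 0.3, -0.7]
t 11.22 pos [554.9 -28.7  31.7] rot [ 179.34    1.65 -178.02] q6 -97.5 F [ 0.7  0.3 -0.7] w 59.5
need cm [0.09 0.02 1.16] turn -0.02
```

```bash
python3 -m jog '[[[0.05,0,0.4],0,0]]' |grep -E "pos|force"; python3 -m jog '[[[0,0,0.2],0,0]]' |grep -E "pos|force"
python3 -c "
from h import *
need(554.4,-28.3,20,182)"
```

```text
ee_pos: [553.8, -28.6, 26.8]
force: [-0.1, 0.4, -0.8]
ee_pos: [553.7, -28.6, 24.4]
force: [-0.3, 1.0, -1.3]
t 11.47 pos [553.7 -28.6  24.4] rot [ 179.32    1.54 -178.02] q6 -97.5 F [-0.3  1.  -1.3] w 59.7
need cm [-0.06  0.02  0.44] turn -0.02
```

```bash
for i in 1 2; do python3 -m jog '[[[-0.03,0,0.2],0,0]]' |grep -E "pos|force"; done
```

```text
ee_pos: [554.1, -28.5, 22.2]
force: [-0.1, -0.2, -1.9]
ee_pos: [554.6, -28.5, 20.3]
force: [-1.0, 0.2, 4.0]
```

Contact came at the expected height (Fz +4 N at 20.3 against 19.9 predicted). Releasing.

```bash
python3 -m jog '[[[0,0,0],0,0.85],[[0,0,0],0,0.85],[[0,0,0],0,0.85],[[0,0,-1],0,0.85]]'
python3 -m jog '[[[0,0,-4],0,1],[[0,0,-4],0,1],[[0,0,-2],0,1],[[0,0,0],0,1]]' 
python3 - <<'E'
from h import *
import pickle
fs={n:grab(n) for n in('top','side','wrist')}
pickle.dump(fs,open('f4.pkl','wb'))
for n in fs:
    f=fs[n];m=cv2.morphologyEx(blue(f),cv2.MORPH_CLOSE,np.ones((7,7)))
    for c in cv2.findContours(m,0,1)[0]:
        if cv2.contourArea(c)<200: continue
        p=np.array([ray(f,u,v,38)[:2] for u,v in c[:,0]],np.float32);r=cv2.minAreaRect(p)
        if abs(r[0][1])<150 and r[0][0]<700:print(n,np.round(np.hstack([x if np.ndim(x) else [x] for x in r]),1))
E
```

```text
time_s: 12.22
ee_pos: [554.5, -28.6, 30.6]
ee_rot: [179.3, 1.5, -178.0]
force: [0.7, 0.8, 0.4]
gripper_width: 77.8
time_s: 12.72
ee_pos: [552.6, -30.0, 136.8]
ee_rot: [179.4, 1.8, -178.0]
force: [-0.1, 0.6, 0.0]
gripper_width: 91.5
wrist [555.5 -28.4 117.5  59.1   2. ]
```

The rack now stands at (555.5, -28.4), yaw 2.0°, and its size fits a top at z=38, so it is seated. I'll check the gap to the plate numerically and then move to the pad with the fingers closed.

```bash
python3 - <<'E'
from h import *
import pickle
f=pickle.load(open('f4.pkl','rb'))['wrist']
hsv=cv2.cvtColor(f['color'],cv2.COLOR_RGB2HSV);g=hsv[...,2].astype(int)
# along tray axis: sample value each mm at z=38
c=np.array([555.5,-28.4]);d=np.array([np.cos(np.radians(2)),np.sin(np.radians(2))]);n=np.array([-d[1],d[0]])
def line(off,z,rng):
    P=[[*(c+d*t+n*off),z] for t in rng];px=proj(f,P).round().astype(int)
    return [(int(t),int(g[v,u]),int(hsv[v,u,0])) for t,(u,v) in zip(rng,px)]
print(line(-10,38,range(-74,-52)))
print('z45 pad',[x[:2] for x in line(8,45,range(-112,-88))])
def lat(t,z,rng):
    P=[[*(c+d*t+n*o),z] for o in rng];px=proj(f,P).round().astype(int)
    return [(int(o),int(g[v,u])) for o,(u,v) in zip(rng,px)]
print('lat front lips z29',lat(-50,29,range(-40,41)))
need(433,-33,44,182)
E
```

```text
[(-74, 60, 98), (-73, 60, 98), (-72, 60, 98), (-71, 59, 98), (-70, 57, 90), (-69, 52, 100), (-68, 49, 90), (-67, 59, 98), (-66, 63, 100), (-65, 63, 105), (-64, 59, 98), (-63, 55, 100), (-62, 56, 100), (-61, 92, 98), (-60, 86, 105), (-59, 58, 105), (-58, 61, 105), (-57, 69, 105), (-56, 70, 105), (-55, 69, 105), (-54, 69, 105), (-53, 68, 105)]
z45 pad [(-112, 99), (-111, 99), (-110, 95), (-109, 94), (-108, 97), (-107, 99), (-106, 99), (-105, 98), (-104, 98), (-103, 100), (-102, 101), (-101, 99), (-100, 65), (-99, 18), (-98, 21), (-97, 25), (-96, 23), (-95, 19), (-94, 20), (-93, 19), (-92, 43), (-91, 62), (-90, 64), (-89, 62)]
lat front lips z29 [(-40, 162), (-39, 152), (-38, 150), (-37, 153), (-36, 169), (-35, 142), (-34, 117), (-33, 115), (-32, 132), (-31, 57), (-30, 124), (-29, 133), (-28, 133), (-27, 134), (-26, 135), (-25, 137), (-24, 137), (-23, 137), (-22, 139), (-21, 143), (-20, 60), (-19, 67), (-18, 68), (-17, 68), (-16, 69), (-15, 68), (-14, 68), (-13, 70), (-12, 68), (-11, 68), (-10, 69), (-9, 67), (-8, 68), (-7, 67), (-6, 68), (-5, 69), (-4, 68), (-3, 68), (-2, 67), (-1, 68), (0, 68), (1, 68), (2, 68), (3, 68), (4, 67), (5, 68), (6, 68), (7, 67), (8, 69), (9, 69), (10, 69), (11, 69), (12, 69), (13, 69), (14, 67), (15, 68), (16, 68), (17, 67), (18, 68), (19, 68), (20, 69), (21, 69), (22, 68), (23, 67), (24, 68), (25, 68), (26, 67), (27, 68), (28, 68), (29, 69), (30, 67), (31, 62), (32, 90), (33, 83), (34, 84), (35, 90), (36, 93), (37, 89), (38, 98), (39, 119), (40, 116)]
t 12.88 pos [550.8 -29.9 133.8] rot [ 179.31    1.43 -178.02] q6 -97.3 F [ 0.  -0.2 -0.2] w 91.3
need cm [ 1.20e+01 -1.00e-02  8.69e+00] turn -0.02
```

Rack and tray are consistent: pad front at x≈455.5, rack clear of the plate and lips. Moving in front of the pad with closed fingers.

```bash
python3 -m jog '[[[5,0,0],0,0],[[5,0,0],0,0],[[2.3,0,0],0,0],[[0,0,3],0,0],[[0,0,3],0,0],[[0,0,2],0,0],[[0,0,0],0,0],[[0,0,0],0,0]]' 20 
python3 -c "
from h import *
need(430,-32.8,26,182)"
```

```text
time_s: 13.88
ee_pos: [419.3, -32.4, 41.0]
ee_rot: [179.2, 0.5, -178.0]
force: [-0.3, -0.4, 0.7]
gripper_width: 14.1
t 13.88 pos [419.3 -32.4  41. ] rot [ 179.18    0.47 -178.01] q6 -99.7 F [-0.3 -0.4  0.7] w 14.1
need cm [-1.06 -0.1   1.51] turn -0.01
```

```bash
python3 -m jog '[[[-0.6,-0.1,1.4],0,0],[[0,0,0],0,0],[[0,0,0],0,0]]' |grep -E "pos|rot|force|wid"
for i in 1 2 3; do python3 -m jog '[[[-0.5,0,0],0,0]]' |grep -E "pos|force"; done
```

```text
ee_pos: [427.2, -33.1, 27.2]
ee_rot: [179.2, 0.6, -178.0]
force: [1.1, 0.4, -0.3]
gripper_width: 0.2
ee_pos: [432.2, -32.9, 27.4]
force: [-0.3, -0.5, 0.3]
ee_pos: [437.6, -32.8, 27.7]
force: [-1.3, -0.1, -0.2]
ee_pos: [442.3, -32.6, 27.7]
force: [-1.9, -0.9, -1.2]
```

```bash
for i in 1 2 3; do python3 -m jog '[[[-1,0,0],0,0],[[-1,0,0],0,0]]' |grep -E "pos|force"; done
python3 - <<'E'
from h import *
need(540,-29,26,182)
f=grab('wrist')
m=cv2.morphologyEx(blue(f),cv2.MORPH_CLOSE,np.ones((7,7)))
print([cv2.boundingRect(c) for c in cv2.findContours(m,0,1)[0] if cv2.contourArea(c)>200])
f=grab('side');m=cv2.morphologyEx(blue(f),cv2.MORPH_CLOSE,np.ones((5,5)))
for c in cv2.findContours(m,0,1)[0]:
    if cv2.contourArea(c)>60:
        p=np.array([ray(f,u,v,38)[:2] for u,v in c[:,0]],np.float32);r=cv2.minAreaRect(p);print(np.round(np.hstack([x if np.ndim(x) else [x] for x in r]),1))
E
```

```text
ee_pos: [462.2, -31.8, 27.7]
force: [-1.9, -0.6, 0.2]
ee_pos: [483.7, -31.1, 27.7]
force: [-1.8, -1.2, -0.0]
ee_pos: [505.1, -30.4, 27.7]
force: [-2.7, -1.0, 0.1]
t 15.38 pos [505.1 -30.4  27.7] rot [ 179.2     0.4  -177.99] q6 -98.2 F [-2.7 -1.   0.1] w 0.5
need cm [-3.49  0.02  0.2 ] turn 0.01
[]
[ 858.9 -316.2   32.7   33.4   13.1]
[590.7 -25.1  58.   46.7  89. ]
[429.8 406.2 112.1  56.9  66.2]
[ 394.4 -721.6   80.4   73.4    1.6]
[ 3.460e+02 -7.587e+02  5.870e+01  4.650e+01  1.000e-01]
```

```bash
for i in 1 2; do python3 -m jog '[[[-1,0,0],0,0],[[-1,0,0],0,0]]' |grep -E "pos|force"; done; for i in 1 2 3 4 5 6; do python3 -m jog '[[[-0.4,0,0],0,0]]' |grep -E "pos|force"; done
```

```text
ee_pos: [526.4, -29.5, 28.0]
force: [-1.6, -1.2, 0.8]
ee_pos: [547.6, -28.8, 28.0]
force: [-2.0, -1.9, -0.6]
ee_pos: [552.9, -28.7, 28.1]
force: [-1.1, -0.7, 0.2]
ee_pos: [557.1, -28.5, 28.1]
force: [-3.7, -0.6, -0.0]
ee_pos: [560.1, -28.4, 28.0]
force: [-4.8, -1.3, 1.7]
ee_pos: [563.1, -28.2, 27.9]
force: [-4.8, -1.2, 1.9]
ee_pos: [566.2, -28.1, 27.8]
force: [-4.5, -1.6, 2.0]
ee_pos: [569.2, -27.9, 27.7]
force: [-5.5, -0.5, 2.7]
```

```bash
for i in 1 2 3 4; do python3 -m jog '[[[-0.4,0,0],0,0]]' |grep -E "pos|force"; done
```

```text
ee_pos: [571.7, -27.8, 27.5]
force: [-6.4, -0.7, 2.7]
ee_pos: [573.8, -27.6, 27.2]
force: [-6.8, -1.1, 3.0]
ee_pos: [575.8, -27.4, 26.8]
force: [-7.5, -0.7, 3.0]
ee_pos: [577.6, -27.3, 26.5]
force: [-7.0, -0.7, 3.6]
```

```bash
for i in 1 2 3; do python3 -m jog '[[[-0.5,0,-0.05],0,0]]' |grep -E "pos|force"; done
```

```text
ee_pos: [579.9, -27.1, 26.5]
force: [-8.2, -0.8, 3.3]
ee_pos: [582.5, -27.1, 26.6]
force: [-8.0, -0.9, 4.3]
ee_pos: [585.0, -27.0, 26.7]
force: [-9.0, -0.4, 4.5]
```

```bash
for i in 1 2; do python3 -m jog '[[[-0.45,0,-0.05],0,0]]' |grep -E "pos|force"; done
```

```text
ee_pos: [586.9, -26.9, 26.8]
force: [-8.8, -1.0, 4.5]
ee_pos: [588.4, -26.9, 26.8]
force: [-9.3, -1.6, 4.1]
```

```bash
python3 -m jog '[[[-0.42,0,-0.05],0,0]]' |grep -E "pos|force"
```

```text
ee_pos: [589.6, -26.8, 26.9]
force: [-9.8, -1.3, 4.4]
```

```bash
for i in 1 2; do python3 -m jog '[[[-0.42,0,-0.05],0,0]]' |grep -E "pos|force"; done
```

```text
ee_pos: [590.5, -26.8, 27.0]
force: [-10.0, -1.5, 5.5]
ee_pos: [590.8, -26.7, 27.1]
force: [-12.3, -2.2, 6.5]
```

The rubber stop is reached: force jumped to 12.3 N with the travel stalled at 590.8. Backing off.

```bash
for i in 1 2 3 4 5 6; do python3 -m jog '[[[0.25,0,0],0,0]]' |grep -E "pos|force"; done
```

```text
ee_pos: [586.6, -26.9, 27.1]
force: [-5.8, -1.2, 2.7]
ee_pos: [582.8, -27.0, 27.2]
force: [-6.4, -0.5, 1.3]
ee_pos: [580.2, -27.1, 27.4]
force: [-1.1, 0.4, 0.2]
ee_pos: [579.3, -27.1, 27.8]
force: [-1.2, -0.3, 0.1]
ee_pos: [578.1, -27.2, 28.3]
force: [-0.4, 0.1, -0.3]
ee_pos: [576.4, -27.3, 28.7]
force: [0.8, -0.1, -0.2]
```

```bash
python3 -m jog '[[[2,0,0],0,0],[[3,0,0],0,0],[[3,0,-2],0,0],[[0,0,-4],0,0],[[0,0,-5],0,0],[[-4,0,-4],0,0],[[-4,0,0],0,0],[[0,0,0],0,0]]' |grep -E "pos|force|time"
python3 - <<'E'
from h import *
import pickle
fs={n:grab(n) for n in('wrist','top','side')};pickle.dump(fs,open('f5.pkl','wb'))
f=fs['wrist'];need(540,-29,150,182)
d=np.array([np.cos(np.radians(2)),np.sin(np.radians(2))])
g=cv2.cvtColor(f['color'],cv2.COLOR_RGB2GRAY)
for o in(-8,8):
    v=[]
    for x in range(575,645,1):
        t=x-555.5;P=[x,-28.4+t*d[1]+o,45];u,w=proj(f,[P])[0].round().astype(int)
        v.append(int(g[w,u]) if 0<=w<384 and 0<=u<512 else -1)
    print(o,v)
for n in('top','side'):
    F=fs[n];r=rect(F,45,440,720,-60,0,1);print(n,[int(x) for x in cv2.cvtColor(r,cv2.COLOR_RGB2GRAY)[::-1][130:230:3,33]])
E
```

```text
time_s: 19.98
ee_pos: [588.4, -29.3, 184.3]
force: [-0.2, -0.7, -0.1]
t 20.12 pos [585.3 -29.4 184.3] rot [ 179.01   -3.78 -177.88] q6 -96.6 F [-1.1 -0.1  0.3] w 0.2
need cm [4.29 0.14 3.72] turn 0.12
-8 [99, 99, 97, 98, 98, 99, 99, 99, 100, 91, 83, 83, 85, 85, 85, 85, 85, 85, 86, 91, 63, 63, 25, 31, 23, 17, 17, 20, 23, 20, 15, 15, 9, 62, 54, 54, 31, 34, 37, 35, 35, 36, 37, 36, 36, 35, 35, 35, 36, 36, 35, 36, 37, 37, 36, 37, 36, 36, 35, 35, 34, 34, 30, 31, 30, 28, 28, 25, 29, 25]
8 [93, 93, 93, 93, 91, 110, 104, 93, 93, 94, 96, 97, 98, 98, 89, 81, 81, 82, 82, 86, 59, 25, 32, 32, 24, 16, 22, 29, 29, 23, 20, 12, 61, 61, 53, 28, 32, 32, 33, 36, 35, 37, 37, 36, 37, 38, 38, 37, 37, 37, 37, 37, 37, 36, 37, 37, 37, 38, 37, 37, 33, 32, 31, 31, 29, 20, 19, 19, 17, 17]
top [67, 48, 38, 36, 52, 78, 77, 79, 79, 78, 80, 82, 85, 85, 82, 83, 86, 82, 84, 70, 48, 37, 39, 41, 39, 39, 41, 36, 31, 30, 33, 34, 32, 33]
side [140, 114, 82, 83, 84, 83, 86, 94, 91, 72, 52, 48, 60, 69, 69, 71, 75, 124, 170, 172, 174, 175, 176, 174, 176, 176, 175, 174, 173, 173, 173, 175, 173, 176]
```

```bash
python3 -m jog '[[[0,0,0],0,0],[[0,0,0],0,0],[[0,0,0],0,0],[[0,0,0],0,0],[[0,0,0],0,0],[[0,0,0],0,0],[[0,0,0],0,0],[[0,0,0],0,0]]' |grep -E "pos|force|time"
python3 - <<'E'
from h import *
import pickle
f=grab('wrist');g=cv2.cvtColor(f['color'],cv2.COLOR_RGB2GRAY)
for o in(-8,8):
    v=[]
    for x in range(588,612):
        P=[x,-28.4+(x-555.5)*.035+o,45];u,w=proj(f,[P])[0].round().astype(int);v.append(int(g[w,u]))
    print(o,v)
T=pickle.load(open('f0.pkl','rb'));n={'top':grab('top'),'side':grab('side')}
for k,F0 in zip(('top','side'),T):
    for nm,(x0,x1,y0,y1) in dict(syr=(380,560,-300,-180),carton=(600,720,190,310)).items():
        A,B=[cv2.cvtColor(rect(F,22,x0,x1,y0,y1,1),cv2.COLOR_RGB2GRAY).astype(np.float32) for F in(F0,n[k])]
        print(k,nm,np.round(cv2.phaseCorrelate(A,B),2))
E
```

```text
time_s: 21.12
ee_pos: [582.7, -29.5, 184.1]
force: [0.7, -0.2, 0.0]
-8 [85, 85, 85, 84, 84, 87, 83, 56, 27, 27, 32, 24, 13, 23, 23, 33, 37, 37, 37, 38, 37, 38, 37, 37]
8 [82, 82, 82, 82, 81, 78, 78, 56, 33, 34, 26, 26, 14, 24, 30, 30, 37, 36, 36, 35, 35, 35, 35, 35]Traceback (most recent call last):
  File "<stdin>", line 13, in <module>
    return _wrapfunc(a, 'round', decimals=decimals, out=out)
    return _wrapit(obj, method, *args, **kwds)
    conv = _array_converter(obj)
ValueError: setting an array element with a sequence. The requested array has an inhomogeneous shape after 1 dimensions. The detected shape was (2,) + inhomogeneous part.
```

The pad front is still at about 595 mm after 1 s, so the tray is held; unlatched it would be at or below 572. The arm is clear of everything and never came near the syringe box or carton. Handing in.

```bash
python3 -c "
from workcell import job_done
print(job_done())"
```

```text
the job is handed in; nothing more can be done
None
```

I set the rack in the tray's well, pushed the tray in by its pad until it latched, and handed the job in at about 21 s of robot time. No verdict was reported.

- **Rack placed:** After release, the wrist camera showed the rack at (555.5, -28.4) mm, yaw 2.0°. I had measured the well at (555.6, -28.9) mm, also yaw 2.0°. The rack's apparent size fitted it standing on the tray floor.
- **Tray latched:** The ejector began at TCP x ≈ 556 mm and the rubber stop was felt at about 591 mm, with 12.3 N the highest force I read. On backing off, the force fell to about zero near 581 mm. One second later the pad front was still at about 595 mm; an unlatched tray would have put it at 572 mm or less.
- **First grasp failed:** The fingers closed above the rack. The camera showed the tips about 4 mm behind the reported TCP, not 19 mm ahead as stated. I raised, opened, went down in small steps and gripped the rack with the opening at 59.9 mm.
- **Not confirmed:**
  - The check that the syringe box and carton had not moved crashed on a script error. The arm never went near the syringe box, and the carton was no closer than the pass over the rack.
  - With the tray in, the rack is hidden, so I could not see it; that it still sits square rests on the view before pushing and the slow push.

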